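Gather the brass caps under the lid, then open the dish

ROBOT

A 7-joint arm with a two-finger parallel gripper is mounted at the origin on the work surface. World frame = base frame: x ahead of the robot, y to its left, z up, the work surface at z = 0. Lengths are in m, angles in rad, forces in N, time in s.
With the tool pointing down it reaches from about 0.35 to 0.9 m from the base axis. Payload 8.1 kg.
Tool frame: the origin (TCP) lies on the centre line of the jaws, within the pads' length; the fingertips stand 17 mm ahead of it and the grasp point (between the pads) lies 2 mm behind it; y points along the fingers, z is the direction in which the jaws open and shut, and the axes are right-handed (so a half turn about y gives the same grasp; the last joint's range is limited). The gripper opens to 85 mm and grips with 20 to 120 N. Pads are 22 mm wide; open, the fingers measure 114 mm over their backs; the gripper's body (76 mm by 85 mm) begins 54 mm behind the grasp point. The pads swing forward as they close: fully open they stand 13 mm farther back than shut.
Start: joints at [1.155, 0.434, 0.025, 1.573, -0.012, 1.134, -0.075], TCP at [0.192, -0.595, 0.216] pointing down, gripper open.
Joint ranges: [-2.62, 2.62], [-0.44, 2.09], [-1.27, 1.32], [0.08, 2.57], [-1.32, 4.46], [0.12, 2], [-2.74, 2.74]. Speed limits (rad/s): [2.22, 2.22, 3.01, 3.01, 3.14, 3.14, 3.14].

INTERFACE

Orientations are given as a unit quaternion [x, y, z, w].
In Python, from rig import status, cams, ticket gives the robot as it stands. The module is installed in compiled form; this text tells all that it offers.
- The arm moves only by the tool jog_arm, never from a script. Its argument "motion" is a list of rows, each an object with "xyz": the shift along the world's x, y, z in units of 0.05 m (1.0 is 0.05 m), a list of three; "delta_rot": the turn, a rotation vector about the world's x, y, z in units of 0.15 rad (1.0 is 0.15 rad), a list of three. In form: [{"xyz": [x, y, z], "delta_rot": [wx, wy, wz]}, ...]. A call has 1 to 8 rows; each row shifts and turns the commanded pose from where the row before left it; what a row does not reach is not made up. A row lasts 1/8 s, in which the tool goes at most 62.5 mm and 10.7 degrees, less where a joint would pass 70% of its speed; a pose out of reach is approached as far as the arm can. A call with a number of a shift or a turn outside -1 to 1 is refused whole. A call with a gripper value outside its range is refused whole. "hand" is the opening in per cent of the stroke, from 0 (shut) to 100 (fully open), set as the call begins (left out, the last holds). The fingers move at their own pace and stop on an object; "newtons" is the grip in N (left out, the last holds). Time passes only in rows, so rows that do not move let the fingers close. It gives the time, the measured TCP pose, the force and the opening at its end, in the units of the state.
- status.get_obs(): the state, without advancing time (a new reading comes with each control period).
- cams.snapshot(name): name is "side" or "top"; returns a dict with "pixels" (420x560x3 uint8, red, green, blue), "fx", "fy", "cx", "cy" (pixels), "D" ([k1, k2, p1, p2, k3] as OpenCV has them; the pictures are not rectified), "eye" and "attitude" of the camera in the world. Camera axes: x right, y down, z forward; pixel columns grow to the right and rows downward; lengths in m; the calibration is good to about 2 mm. A picture is of the moment at which its call begins. There is no depth.
- ticket.finish_job(): hands the job in, once; it reports no verdict.
Trained networks look in the newest picture that a camera, given by its name, has taken for a name from the list of things; names that differ only in an ending like _2 or _b are one class to them, and where a whole thing is asked for, a point or a joint stands for the part that bears it (a point fixed in the world has none). Each returns a list of dicts, best first, with "confidence" (0 to 1); they miss things now and then, are a little off and sometimes report something else, mostly with a low value. They report only what shows in the picture. A call takes as long as a camera call. They do not tell look-alikes from the thing itself.
- cams.look_for(camera, query): "position" ([x, y, z] in m, in world coordinates, good to about 4 mm: the middle of the surface that is visible of it).
The state is a dict: "time": time; "joint_positions": joint angles; "qvel": joint speeds; "joint_torque": joint torques, N m; "tcp_pos": TCP position; "tool_rot": TCP orientation; "wrist_force": force on the tool from outside, world axes, zero at the start; "ft_torque": the same for the moment, N m; "finger_gap": opening from 0.0 (shut) to 1.0 (fully open).
Only numpy, scipy, OpenCV 4.12 (cv2) and the standard library are available. Lean on these libraries where they do the work, as an engineer would, in place of code of your own. Each camera call takes 0.05 s, during which the arm holds its last target.

TASK

Pick up the lidded dish with the blue end (not the orange one) and, keeping its loose lid on, tip it blue end down until both brass caps have slid onto the blue part of the floor. Set the dish back down upright on the worktop with the lid still on, then lift the lid off by its black grip and lay it down, grip up, flat on the clear worktop between the two dishes.

Things in the scene. Friction and masses are not known exactly. Their poses are not given: they have to be found in the camera images.
- dish: White dish 116 (its x) x 60 (y) x 30 mm high, walls and floor 4 mm, 0.1 kg; pinch it across y. Origin: centre of underside, z up. Its -x end and end third of the inside floor (x -54 to -18 mm) are blue; that end faces the robot within 0.6 rad. A like dish with orange end stands across the centre line; between them the worktop is clear, 0.43 to 0.62 m ahead, 60 mm either side of the line.
- lid: Its clear loose lid: plate 112 x 54 x 3 mm on the rim, over a plug 102 x 46 x 6 mm that drops into the dish with 2 to 3 mm play; stays on up to 45 degrees of tilt. Black grip block in the middle of the top, 26 (x) x 12 (y) x 18 mm tall. Origin: centre of plug underside, 24 mm above dish underside; axes as the dish's; plate top z = 9, block top z = 27 mm. 35 g; stands flat on its plug.
- cap_a: Brass print-mounting cap, a disc 16 mm across, 10 mm high, 16 g, loose in the dish, seen through the lid; starts in the half away from the blue end. Origin: centre of underside. It slides on the dish floor at 25 degrees of tilt or more (30 to 40 is sure) and stays put when the dish is level.
- cap_b: The second brass cap, the same as the first.
Things that resemble listed ones, but are neither listed nor needed, are in the scene too. Leave any red look-alike of the dish alone. Leave any turquoise look-alike of the lid alone.

How it is judged:
On the way, in this order (a step that is already met when the one before it is completed fails the run):
1. the dish, tilted well over with its lid on, has both brass caps on the blue part of its floor (x of cap_a in the frame of dish between -0.056 and -0.016 m and x of cap_b in the frame of dish between -0.056 and -0.016 m and y of cap_a in the frame of dish between -0.028 and 0.028 m and z of cap_a in the frame of dish between -0.004 and 0.02 m and y of cap_b in the frame of dish between -0.028 and 0.028 m and z of cap_b in the frame of dish between -0.004 and 0.02 m and z of lid in the frame of dish between 0.018 and 0.031 m and x of lid in the frame of dish between -0.008 and 0.008 m and y of lid in the frame of dish between -0.008 and 0.008 m and angle between dish's own z axis and vertical above 0.26 rad), for 0.2 s.
2. the dish stands upright on the worktop again with its lid still on and both caps at the blue end (x of cap_a in the frame of dish between -0.056 and -0.016 m and x of cap_b in the frame of dish between -0.056 and -0.016 m and y of cap_a in the frame of dish between -0.028 and 0.028 m and z of cap_a in the frame of dish between -0.004 and 0.02 m and y of cap_b in the frame of dish between -0.028 and 0.028 m and z of cap_b in the frame of dish between -0.004 and 0.02 m and z of lid in the frame of dish between 0.018 and 0.031 m and x of lid in the frame of dish between -0.008 and 0.008 m and y of lid in the frame of dish between -0.008 and 0.008 m and angle between dish's own z axis and vertical below 0.1 rad and height (world z) of dish below 0.008 m), for 0.2 s.
At the end, for the whole second after the job is handed in: Dish upright on the worktop (6 degrees, 8 mm); both caps in it with centres over the blue third of its floor (2 mm beyond allowed); lid lying grip up and flat (7 degrees) on the worktop, its centre 0.3 to 0.72 m ahead and within 0.2 m of the robot's centre line; all at rest (x of cap_a in the frame of dish between -0.056 and -0.016 m and x of cap_b in the frame of dish between -0.056 and -0.016 m and y of cap_a in the frame of dish between -0.028 and 0.028 m and z of cap_a in the frame of dish between -0.004 and 0.02 m and y of cap_b in the frame of dish between -0.028 and 0.028 m and z of cap_b in the frame of dish between -0.004 and 0.02 m and angle between dish's own z axis and vertical below 0.1 rad and height (world z) of each of dish, lid below 0.008 m and angle between lid's own z axis and vertical below 0.12 rad and world y of lid between -0.2 and 0.2 m and world x of lid between 0.3 and 0.72 m and linear speed of each of lid, dish, cap_a, cap_b below 0.02 m/s); the robot touches nothing.
It fails at once if the lid comes off while the dish is off the worktop or tilted ((height (world z) of dish above 0.02 m or angle between dish's own z axis and vertical above 0.2 rad) and not (z of lid in the frame of dish below 0.036 m and horizontal distance between lid and dish below 0.045 m)).
It also fails if it takes over 59 s, if anything falls off the work surface, if the arm or the gripper's body presses on something with over 40 N, if the wrist force passes 120 N, or if a joint passes its speed limit or range.

## Working session

There is one attempt and no reset: what is moved stays moved. The work goes in short steps, Python scripts to look and compute and a tool call to move; the robot and the scene stay as the last step left them, time stands still between calls to the robot, and variables do not carry over. Pictures are saved under pics/ and viewed, and the job is handed in when it is done.

Besides the shell and the picture viewer there is one more tool, called by a JSON object that holds its "fn" and its "kwargs", one argument or row to a line. jog_arm: Moves the arm, as the interface text tells. Shifts and turns lie within -1 to 1; 1 stands for 0.05 m of shift or 0.15 rad of turn. Its arguments: {"type":"object","properties":{"motion":{"type":"array"},"hand":{"type":"number"},"newtons":{"type":"number"}},"required":["motion"]}

```bash
mkdir -p pics
cat > h.py <<'E'
import numpy as np, cv2
from scipy.spatial.transform import Rotation as R
from rig import status, cams, ticket
def snap(n,fn=None):
    s=cams.snapshot(n)
    if fn: cv2.imwrite('pics/'+fn,s['pixels'][:,:,::-1])
    return s
def K(s): return np.array([[s['fx'],0,s['cx']],[0,s['fy'],s['cy']],[0,0,1.]])
def rot(s):
    a=np.array(s['attitude'],float)
    return R.from_quat(a) if a.size==4 else R.from_matrix(a.reshape(3,3))
def ray(s,uv,z):
    p=cv2.undistortPoints(np.array(uv,float).reshape(-1,1,2),K(s),np.array(s['D'],float))[:,0]
    d=rot(s).apply(np.c_[p,np.ones(len(p))]); e=np.array(s['eye'])
    return e+d*((z-e[2])/d[:,2])[:,None]
def proj(s,P):
    q=rot(s).inv(); P=np.array(P,float).reshape(-1,3)
    rv=q.as_rotvec(); t=-q.apply(np.array(s['eye']))
    return cv2.projectPoints(P,rv,t,K(s),np.array(s['D'],float))[0][:,0]
E
python3 - <<'E'
from h import *
for n in('top','side'):
    s=snap(n,n+'0.png'); print(n,s['eye'],s['attitude'],s['fx'])
    for q in('dish','lid','cap_a'):
        for d in cams.look_for(n,q): 
            p=d['position'];print(q,np.round(p,3),round(d['confidence'],2),proj(s,p).round())
o=status.get_obs();print(o)
E
```

```text
top [ 0.34295262 -0.06030012  1.26153796] [ 0.7072285  -0.70406533  0.04248228 -0.04811569] 546.2106114346146
dish [ 0.399 -0.239  0.006] 0.92 [[370. 255.]]
dish [ 0.609 -0.4    0.006] 0.73 [[436. 165.]]
dish [ 0.541 -0.216  0.028] 0.69 [[360. 192.]]
lid [ 0.564 -0.231  0.035] 0.95 [[367. 182.]]
lid [ 0.386 -0.052  0.012] 0.64 [[288. 260.]]
side [0.38128858 0.56084297 0.61116554] [-0.09086198  0.90572619 -0.41217093  0.038978  ] 392.9512451840832
dish [ 0.558 -0.204  0.014] 0.86 [[264. 186.]]
dish [ 0.402 -0.24   0.018] 0.74 [[328. 184.]]
lid [ 0.389 -0.036  0.011] 0.95 [[325. 244.]]
lid [ 0.565 -0.222  0.032] 0.82 [[263. 176.]]
{'time': 0.4, 'joint_positions': array([ 1.1553874 ,  0.43461924,  0.02499351,  1.57330393, -0.01157006,
        1.13398256, -0.07508736]), 'qvel': array([-8.86183718e-04, -3.23430106e-04, -3.16920749e-05, -2.52852765e-03,
       -1.10513211e-03, -7.86189717e-04,  1.15369738e-03]), 'joint_torque': array([-1.12028294e-03, -6.69588375e+01,  1.02270652e+00, -3.16161776e+01,
        1.54790911e-02,  5.25117808e-03,  1.38758986e-05]), 'tcp_pos': array([ 0.1922825 , -0.59464059,  0.21610837]), 'tool_rot': array([-0.11015262,  0.69853319, -0.69842413,  0.11009773]), 'wrist_force': array([ 0.7021146 ,  0.67426039, -0.70949604]), 'ft_torque': array([-0.02543616,  0.03448092, -0.0498559 ]), 'finger_gap': 0.9994564230266689}
```

View pics/top0.png

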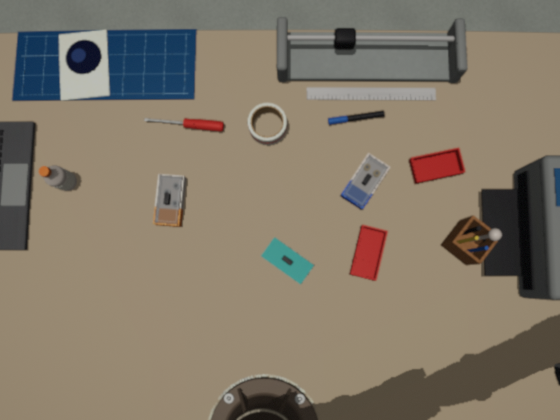

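View pics/side0.png

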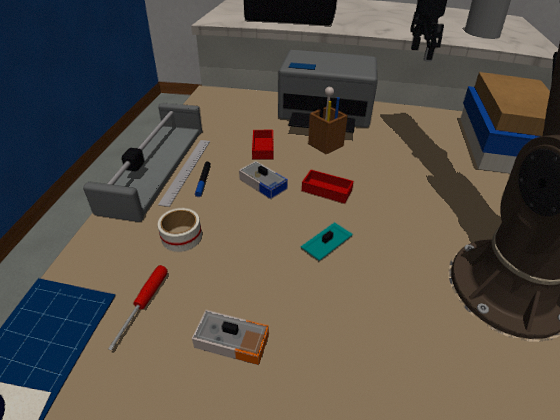

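Run:
```python
import cv2,numpy as np
a=cv2.imread('pics/top0.png')[130:290,300:480]; cv2.imwrite('pics/crop_top.png',cv2.resize(a,None,fx=3.7,fy=3.7,interpolation=cv2.INTER_CUBIC))
a=cv2.imread('pics/side0.png')[140:240,200:380]; cv2.imwrite('pics/crop_side.png',cv2.resize(a,None,fx=4.4,fy=4.4,interpolation=cv2.INTER_CUBIC))
```

```text
(no output)
```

View pics/crop_top.png

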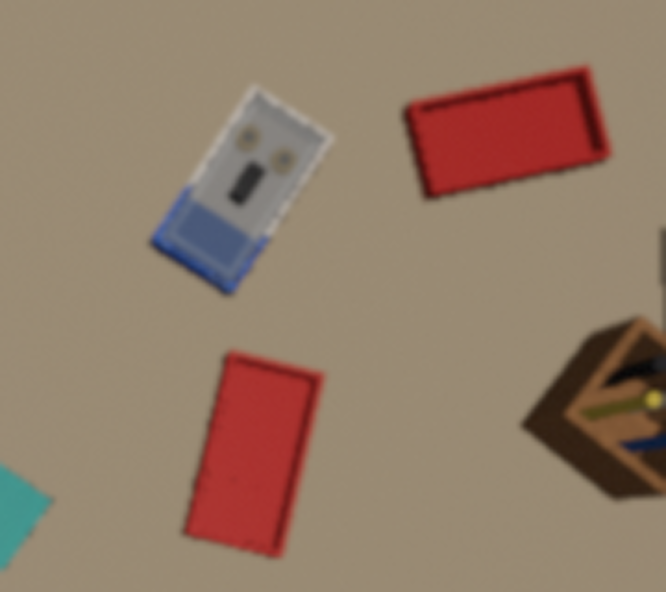

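View pics/crop_side.png

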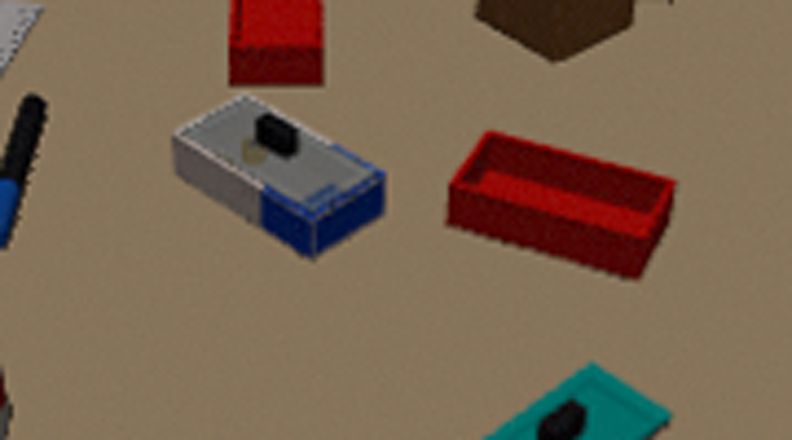

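The candidates in the top view are these:
- The lidded dish with the blue end, at (366,182).
- The lidded dish with the orange end, at (170,200).
- Red open dishes at (437,165) and (369,253), and a turquoise lid at (288,260).

The enlarged crop shows that (366,182) has the blue end, a clear lid with a black grip, and two brass discs in its far half, so that's the one. Next I fit its pose.

```bash
cat > fit.py <<'E'
from h import *
from scipy.optimize import least_squares
def model(x,y,a,P):
    P=np.array(P,float); return R.from_euler('z',a).apply(P)+[x,y,0]
E
python3 - <<'E'
from fit import *
t=snap('top'); s=snap('side')
h=np.array
T=[((58,30,30),(255,85)),((58,-30,30),(333,135))]
S=[((58,30,30),(173,133)),((58,-30,30),(245,95)),((-58,30,30),(312,222)),((-58,-30,30),(386,172)),((-58,30,0),(312,260)),((-58,-30,0),(385,215)),((58,30,0),(175,170))]
T+=[((-58,30,0),(153,243)),((-58,-30,30),(233,293))][1:]
def res(p,T=T,S=S):
    r=[]
    for L,c,sc,o in((T,t,3.7,(300,130)),(S,s,4.4,(200,140))):
        if L:
            q=proj(c,model(*p,h([a for a,b in L])/1000)); r.append((q-(h([b for a,b in L])/sc+o)))
    return np.vstack(r).ravel()
for TT,SS in((T,S),(T,[]),([],S)):
    f=least_squares(res,[.56,-.22,-.5],args=(TT,SS)); print(f.x.round(4),f.fun.round(1))
f=least_squares(res,[.56,-.22,-.5]); 
# draw overlay + caps
C=h([(i,j,k) for i in(-58,58) for j in(-30,30) for k in(0,30)])/1000
for c,n,(u0,v0,u1,v1),sc in((t,'top',(320,140,410,220),8),(s,'side',(230,150,300,210),9)):
    im=cv2.resize(c['pixels'][v0:v1,u0:u1,::-1],None,fx=sc,fy=sc)
    for p in (proj(c,model(*f.x,C))-[u0,v0]+.5)*sc: cv2.circle(im,tuple(int(v) for v in p),4,(0,255,0),-1)
    B=h([(-13,-6,51),(13,-6,51),(13,6,51),(-13,6,51)])/1000
    for p in (proj(c,model(*f.x,B))-[u0,v0]+.5)*sc: cv2.circle(im,tuple(int(v) for v in p),3,(0,0,255),-1)
    cv2.imwrite(f'pics/fit_{n}.png',im)
E
```

```text
[ 0.5666 -0.2295 -0.5816] [-0.6  0.3  0.3  0.9  0.2 -0.1 -0.5 -0.2  0.1 -0.7 -0.2 -0.8  0.   0.1
 -0.2  0.2 -0.1 -0.2 -0.3  0.9]
[ 0.5676 -0.2296 -0.5836] [-0.5 -0.1  0.3  0.6  0.2 -0.5]
[ 0.5661 -0.2292 -0.5845] [-0.3 -0.1  0.4 -0.7 -0.1 -0.7  0.2  0.2 -0.1  0.3  0.1 -0.  -0.1  0.9]
```

View pics/fit_top.png

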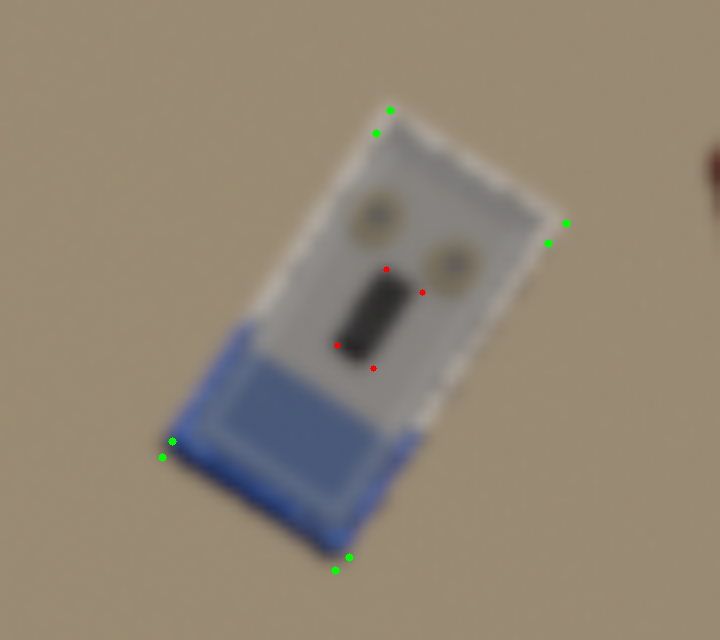

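View pics/fit_side.png

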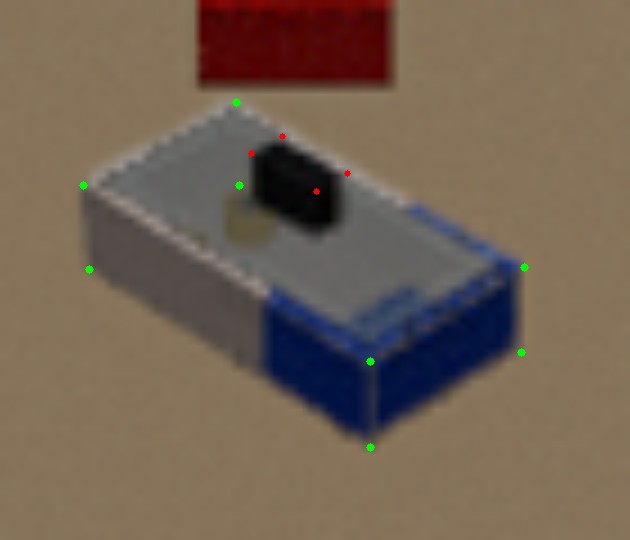

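Run:
```python
from fit import *
t=snap('top');print(ray(t,[(495,235),(470,240)],.15),ray(t,[(470,240)],.08))
o=status.get_obs(); q=R.from_quat(o['tool_rot']); print(q.as_matrix().round(3))
a=-.584
for sg in(1,-1):
    z=np.array([-np.sin(a),np.cos(a),0])*sg; y=np.array([0,0,-1.]); x=np.cross(y,z)
    d=R.from_matrix(np.c_[x,y,z])*q.inv(); print(sg,(d.as_rotvec()).round(4),(d.as_rotvec()/.15).round(2))
```

```text
[[ 0.43374018 -0.47775358  0.15      ]
 [ 0.42337019 -0.42540489  0.15      ]] [[ 0.42843455 -0.44839766  0.08      ]]
[[-0.952  0.     0.308]
 [-0.308 -0.    -0.952]
 [ 0.    -1.     0.   ]]
1 [0.     0.     2.2449] [ 0.    0.   14.97]
-1 [ 0.     -0.     -0.8967] [ 0.   -0.   -5.98]
```

{"fn": "jog_arm", "kwargs": {
  "motion": [
    {"xyz": [0.4,0.9,0],"delta_rot": [0,0,-0.5]},
    {"xyz": [0.5,0.9,0],"delta_rot": [0,0,-0.5]},
    {"xyz": [0.5,0.9,0],"delta_rot": [0,0,-0.5]},
    {"xyz": [0.5,0.9,0],"delta_rot": [0,0,-0.5]},
    {"xyz": [0.6,0.9,0],"delta_rot": [0,0,-0.5]},
    {"xyz": [0.8,0.5,0],"delta_rot": [0,0,-0.5]},
    {"xyz": [0.8,0.5,0],"delta_rot": [0,0,-0.5]}
  ],
  "hand": 100,
  "newtons": 50
}}

```text
time: 1.42
tcp_pos: [0.3985, -0.3187, 0.2167]
tool_rot: [-0.076, -0.703, 0.703, 0.075]
wrist_force: [0.2, -1.2, 0.1]
finger_gap: 0.999
```

{"fn": "jog_arm", "kwargs": {
  "motion": [
    {"xyz": [0.8,0.4,-0.4],"delta_rot": [0,0,-0.5]},
    {"xyz": [0.8,0.4,-0.5],"delta_rot": [0,0,-0.5]},
    {"xyz": [0.8,0.4,-0.5],"delta_rot": [0,0,-0.5]},
    {"xyz": [0.8,0.4,-0.5],"delta_rot": [0,0,-0.5]},
    {"xyz": [0.0,0.0,0],"delta_rot": [0,0,-0.5]},
    {"xyz": [0,0,0],"delta_rot": [0,0,0]}
  ]
}}

```text
time: 2.17
tcp_pos: [0.5574, -0.2394, 0.1208]
tool_rot: [-0.204, -0.677, 0.677, 0.205]
wrist_force: [-0.7, -0.6, 0.1]
finger_gap: 0.999
```

```bash
cat > tgt.py <<'E'
from h import *
import sys
def delta(pos,a,tilt=0,tz=-1):
    o=status.get_obs(); q=R.from_quat(o['tool_rot'])
    z=np.array([-np.sin(a),np.cos(a),0])*tz; y=np.array([0,0,-1.]); x=np.cross(y,z)
    T=R.from_rotvec(-tilt*np.array([-np.sin(a),np.cos(a),0]))*R.from_matrix(np.c_[x,y,z])
    print('t',round(o['time'],2),'tcp',o['tcp_pos'].round(4),'dxyz',((np.array(pos)-o['tcp_pos'])/.05).round(3),'drot',((T*q.inv()).as_rotvec()/.15).round(3),'gap',round(o['finger_gap'],3),'F',o['wrist_force'].round(1),'q',o['joint_positions'].round(2))
E
python3 - <<'E'
from tgt import *
delta([.567,-.2297,.02],-.584)
t=snap('top','top1.png')
cv2.imwrite('pics/top1c.png',cv2.resize(t['pixels'][130:250,280:440,::-1],None,fx=4.5,fy=4.5))
s=snap('side','side1.png')
cv2.imwrite('pics/side1c.png',cv2.resize(s['pixels'][100:220,200:360,::-1],None,fx=4.5,fy=4.5))
E
```

```text
t 2.17 tcp [ 0.5574 -0.2394  0.1208] dxyz [ 0.192  0.194 -2.015] drot [ 0.001 -0.006  0.014] gap 0.999 F [-0.7 -0.6  0.1] q [ 0.32  0.5  -0.01  1.73  0.    0.92 -1.84]
```

View pics/side1c.png

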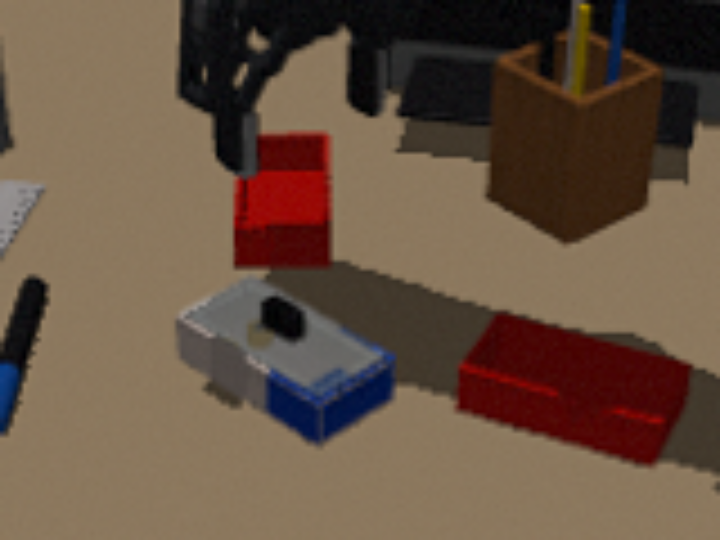

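The side crop shows the open fingers above the dish, which is undisturbed at about (285,350). I'm lowering over it.

{"fn": "jog_arm", "kwargs": {
  "motion": [
    {"xyz": [0.19,0.19,0],"delta_rot": [0,0,0]},
    {"xyz": [0,0,-0.6],"delta_rot": [0,0,0]},
    {"xyz": [0,0,-0.6],"delta_rot": [0,0,0]},
    {"xyz": [0,0,-0.4],"delta_rot": [0,0,0]},
    {"xyz": [0,0,-0.2],"delta_rot": [0,0,0]},
    {"xyz": [0,0,-0.2],"delta_rot": [0,0,0]},
    {"xyz": [0,0,0],"delta_rot": [0,0,0]}
  ]
}}

```text
time: 3.15
tcp_pos: [0.5668, -0.2301, 0.0211]
tool_rot: [0.205, 0.677, -0.677, -0.205]
wrist_force: [-0.4, -0.2, -0.1]
finger_gap: 1.003
```

Run:
```python
from tgt import *
delta([.567,-.2297,.02],-.584)
s=snap('side')
cv2.imwrite('pics/side2c.png',cv2.resize(s['pixels'][100:220,200:360,::-1],None,fx=4.5,fy=4.5))
```

```text
t 3.15 tcp [ 0.5668 -0.2301  0.0211] dxyz [ 0.004  0.007 -0.022] drot [-0.001 -0.002  0.021] gap 1.003 F [-0.4 -0.2 -0.1] q [ 0.31  0.63 -0.01  1.79  0.01  0.72 -1.87]
```

View pics/side2c.png

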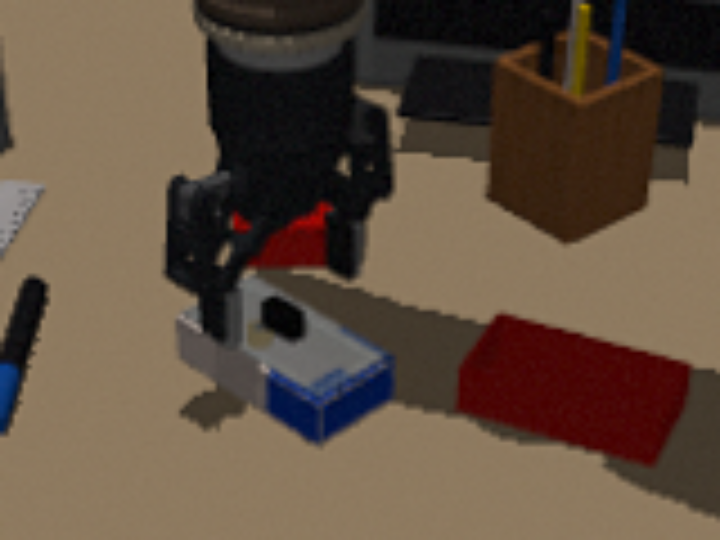

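{"fn": "jog_arm", "kwargs": {
  "motion": [
    {"xyz": [0,0,-0.1],"delta_rot": [0,0,0]},
    {"xyz": [0,0,0],"delta_rot": [0,0,0]}
  ]
}}

```text
time: 3.45
tcp_pos: [0.5668, -0.2302, 0.0162]
tool_rot: [-0.205, -0.677, 0.677, 0.205]
wrist_force: [-0.2, 0.4, -0.7]
finger_gap: 1.002
```

{"fn": "jog_arm", "kwargs": {
  "motion": [
    {"xyz": [0,0,0],"delta_rot": [0,0,0]},
    {"xyz": [0,0,0],"delta_rot": [0,0,0]},
    {"xyz": [0,0,0],"delta_rot": [0,0,0]},
    {"xyz": [0,0,0],"delta_rot": [0,0,0]},
    {"xyz": [0,0,0],"delta_rot": [0,0,0]},
    {"xyz": [0,0,0],"delta_rot": [0,0,0]}
  ],
  "hand": 50,
  "newtons": 40
}}

```text
time: 4.2
tcp_pos: [0.5668, -0.2302, 0.0162]
tool_rot: [-0.205, -0.677, 0.677, 0.205]
wrist_force: [-0.1, -0.7, -0.5]
finger_gap: 0.498
```

Run:
```python
from tgt import *
delta([.567,-.2297,.015],-.584)
s=snap('side')
cv2.imwrite('pics/side3c.png',cv2.resize(s['pixels'][100:220,200:360,::-1],None,fx=4.5,fy=4.5))
```

```text
t 4.2 tcp [ 0.5668 -0.2302  0.0162] dxyz [ 0.003  0.01  -0.025] drot [0.    0.    0.021] gap 0.498 F [-0.1 -0.7 -0.5] q [ 0.31  0.63 -0.01  1.8   0.01  0.71 -1.87]
```

View pics/side3c.png

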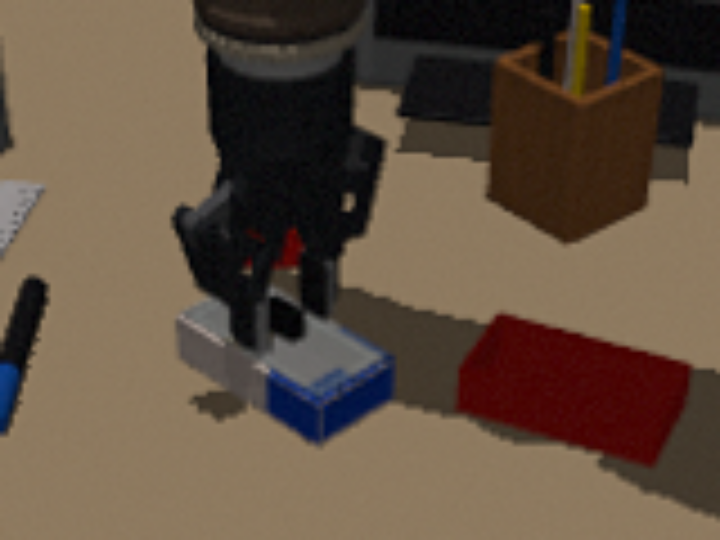

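Run:
```python
from fit import *
s=snap('side','side3.png'); t=snap('top')
cv2.imwrite('pics/top3c.png',cv2.resize(t['pixels'][130:250,280:440,::-1],None,fx=4.5,fy=4.5))
for z in(0,15,30,40,50):
  for w in(0,21,30,37):
    print(z,w,((proj(s,model(.5668,-.2302,-.584,[(0,w/1e3,z/1e3),(0,-w/1e3,z/1e3)]))-[200,100]+.5)*4.5).round().tolist())
```

```text
0 0 [[286.0, 380.0], [286.0, 380.0]]
0 21 [[259.0, 395.0], [312.0, 364.0]]
0 30 [[248.0, 402.0], [323.0, 358.0]]
0 37 [[239.0, 408.0], [332.0, 353.0]]
15 0 [[286.0, 358.0], [286.0, 358.0]]
15 21 [[259.0, 374.0], [312.0, 343.0]]
15 30 [[247.0, 381.0], [323.0, 337.0]]
15 37 [[238.0, 386.0], [332.0, 332.0]]
30 0 [[285.0, 337.0], [285.0, 337.0]]
30 21 [[258.0, 352.0], [312.0, 322.0]]
30 30 [[246.0, 359.0], [323.0, 315.0]]
30 37 [[237.0, 365.0], [332.0, 310.0]]
40 0 [[285.0, 322.0], [285.0, 322.0]]
40 21 [[258.0, 338.0], [312.0, 307.0]]
40 30 [[246.0, 345.0], [323.0, 301.0]]
40 37 [[236.0, 350.0], [332.0, 296.0]]
50 0 [[285.0, 308.0], [285.0, 308.0]]
50 21 [[257.0, 323.0], [312.0, 292.0]]
50 30 [[245.0, 330.0], [323.0, 286.0]]
50 37 [[236.0, 335.0], [332.0, 281.0]]
```

View pics/top3c.png

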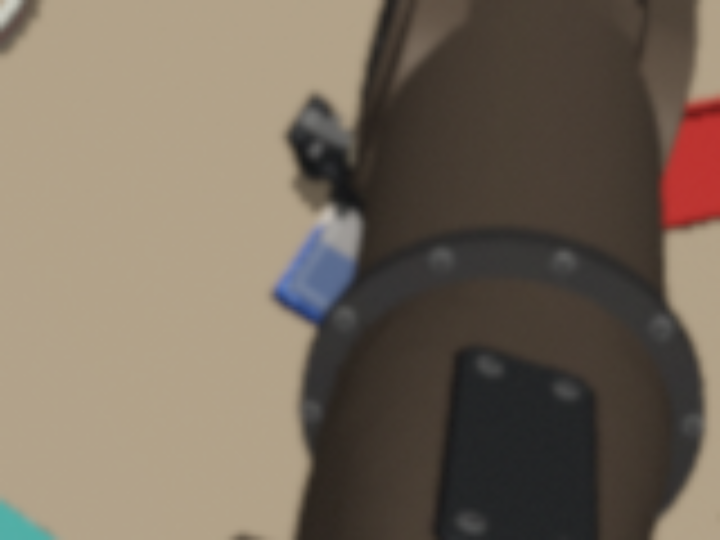

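The image puts the fingertips about 35 mm above the table, over the lid, although TCP z is 0.016. The jaws closed above the rim without touching it. I'll reopen and go lower in steps, watching the force.

{"fn": "jog_arm", "kwargs": {
  "motion": [
    {"xyz": [0,0,0],"delta_rot": [0,0,0]},
    {"xyz": [0,0,0],"delta_rot": [0,0,0]},
    {"xyz": [0,0,0],"delta_rot": [0,0,0]},
    {"xyz": [0,0,0],"delta_rot": [0,0,0]},
    {"xyz": [0,0,0],"delta_rot": [0,0,0]},
    {"xyz": [0,0,-0.1],"delta_rot": [0,0,0]},
    {"xyz": [0,0,-0.1],"delta_rot": [0,0,0]},
    {"xyz": [0,0,0],"delta_rot": [0,0,0]}
  ],
  "hand": 100
}}

```text
time: 5.35
tcp_pos: [0.5663, -0.2301, 0.0055]
tool_rot: [-0.204, -0.677, 0.677, 0.205]
wrist_force: [0.1, -0.0, 0.2]
finger_gap: 1.002
```

Run:
```python
from tgt import *
delta([.567,-.2297,.015],-.584)
s=snap('side')
cv2.imwrite('pics/side4c.png',cv2.resize(s['pixels'][100:220,200:360,::-1],None,fx=4.5,fy=4.5))
```

```text
t 5.35 tcp [ 0.5663 -0.2301  0.0055] dxyz [0.014 0.007 0.189] drot [-0.002 -0.008  0.022] gap 1.002 F [ 0.1 -0.   0.2] q [ 0.31  0.65 -0.01  1.8   0.01  0.69 -1.87]
```

View pics/side4c.png

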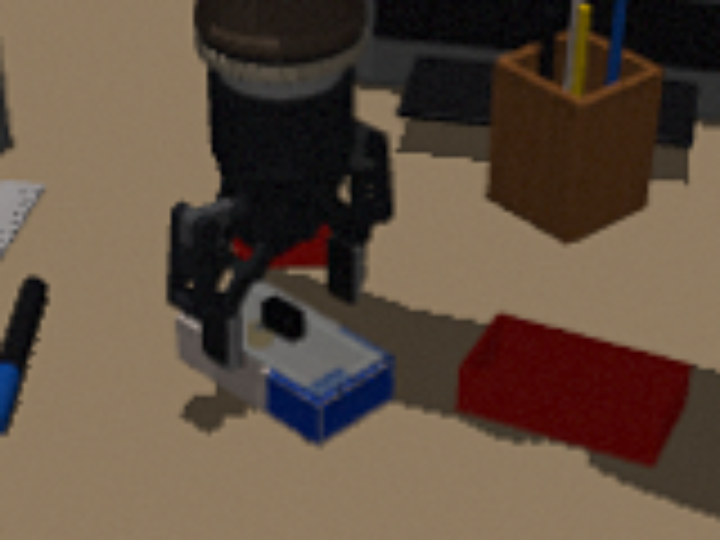

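{"fn": "jog_arm", "kwargs": {
  "motion": [
    {"xyz": [0,0,-0.1],"delta_rot": [0,0,0]},
    {"xyz": [0,0,-0.1],"delta_rot": [0,0,0]},
    {"xyz": [0,0,-0.1],"delta_rot": [0,0,0]},
    {"xyz": [0,0,0],"delta_rot": [0,0,0]}
  ]
}}

```text
time: 5.9
tcp_pos: [0.5664, -0.2301, -0.0094]
tool_rot: [-0.204, -0.677, 0.677, 0.205]
wrist_force: [0.1, -0.4, 0.0]
finger_gap: 0.998
```

Run:
```python
from tgt import *
delta([.567,-.2297,-.015],-.584)
s=snap('side')
cv2.imwrite('pics/side5c.png',cv2.resize(s['pixels'][130:220,200:300,::-1],None,fx=6,fy=6))
```

```text
t 5.9 tcp [ 0.5664 -0.2301 -0.0094] dxyz [ 0.012  0.007 -0.113] drot [-0.002 -0.006  0.021] gap 0.998 F [ 0.1 -0.4  0. ] q [ 0.31  0.67 -0.01  1.81  0.01  0.66 -1.87]
```

View pics/side5c.png

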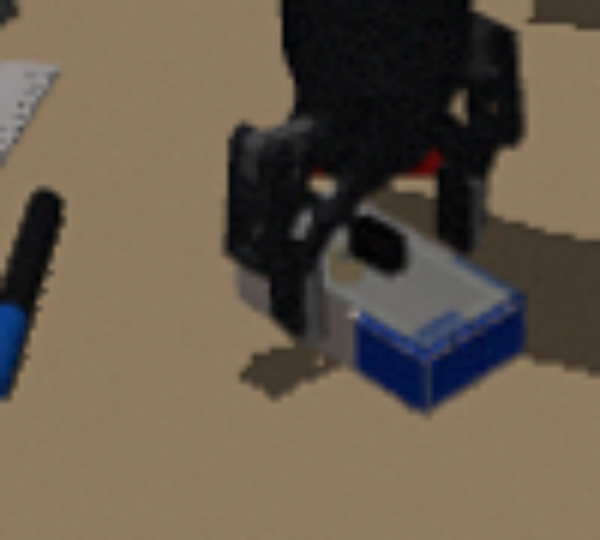

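Fingers now straddle the dish with tips around z 18 mm. I'll go slightly lower and close.

{"fn": "jog_arm", "kwargs": {
  "motion": [
    {"xyz": [0,0,-0.07],"delta_rot": [0,0,0]},
    {"xyz": [0,0,-0.07],"delta_rot": [0,0,0]},
    {"xyz": [0,0,0],"delta_rot": [0,0,0]}
  ]
}}

```text
time: 6.32
tcp_pos: [0.5666, -0.2301, -0.0161]
tool_rot: [-0.204, -0.677, 0.677, 0.205]
wrist_force: [-0.1, 0.3, 0.1]
finger_gap: 0.995
```

{"fn": "jog_arm", "kwargs": {
  "motion": [
    {"xyz": [0,0,0],"delta_rot": [0,0,0]},
    {"xyz": [0,0,0],"delta_rot": [0,0,0]},
    {"xyz": [0,0,0],"delta_rot": [0,0,0]},
    {"xyz": [0,0,0],"delta_rot": [0,0,0]},
    {"xyz": [0,0,0],"delta_rot": [0,0,0]}
  ],
  "hand": 50,
  "newtons": 40
}}

```text
time: 6.95
tcp_pos: [0.567, -0.2302, -0.0155]
tool_rot: [0.205, 0.677, -0.677, -0.204]
wrist_force: [-1.6, 1.5, 5.5]
finger_gap: 0.695
```

Run:
```python
from tgt import *
delta([.567,-.2297,-.015],-.584)
s=snap('side')
cv2.imwrite('pics/side6c.png',cv2.resize(s['pixels'][130:220,200:300,::-1],None,fx=6,fy=6))
```

```text
t 6.95 tcp [ 0.567  -0.2302 -0.0155] dxyz [-0.001  0.01   0.009] drot [0.001 0.003 0.021] gap 0.695 F [-1.6  1.5  5.5] q [ 0.31  0.68 -0.01  1.81  0.01  0.65 -1.87]
```

View pics/side6c.png

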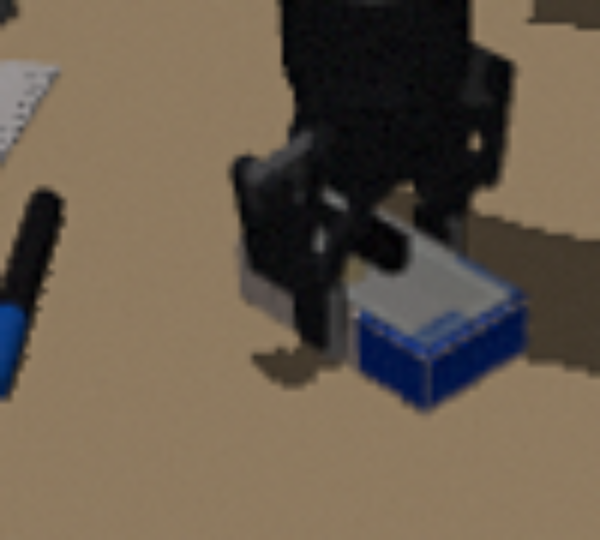

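{"fn": "jog_arm", "kwargs": {
  "motion": [
    {"xyz": [0,0,0],"delta_rot": [0,0,0]},
    {"xyz": [0,0,0.1],"delta_rot": [0,0,0]},
    {"xyz": [0,0,0.2],"delta_rot": [0,0,0]},
    {"xyz": [0,0,0.2],"delta_rot": [0,0,0]},
    {"xyz": [0,0,0.3],"delta_rot": [0,0,0]},
    {"xyz": [0,0,0.4],"delta_rot": [0,0,0]},
    {"xyz": [0,0,0.4],"delta_rot": [0,0,0]},
    {"xyz": [0,0,0.4],"delta_rot": [0,0,0]}
  ],
  "newtons": 55
}}

```text
time: 8.0
tcp_pos: [0.5669, -0.2303, 0.0859]
tool_rot: [-0.205, -0.677, 0.677, 0.204]
wrist_force: [0.5, -0.5, -1.9]
finger_gap: 0.694
```

{"fn": "jog_arm", "kwargs": {
  "motion": [
    {"xyz": [0,0,0.3],"delta_rot": [0,0,0]},
    {"xyz": [0,0,0.2],"delta_rot": [0,0,0]},
    {"xyz": [0,0,0.1],"delta_rot": [0,0,0]},
    {"xyz": [0,0,0],"delta_rot": [0,0,0]}
  ]
}}

```text
time: 8.5
tcp_pos: [0.5668, -0.2302, 0.1142]
tool_rot: [-0.205, -0.677, 0.677, 0.205]
wrist_force: [1.3, 0.5, -1.8]
finger_gap: 0.695
```

Run:
```python
from tgt import *
delta([.567,-.2297,.1145],-.584,.63)
s=snap('side')
cv2.imwrite('pics/side7c.png',cv2.resize(s['pixels'][70:220,180:340,::-1],None,fx=4.5,fy=4))
```

```text
t 8.5 tcp [ 0.5668 -0.2302  0.1142] dxyz [0.005 0.009 0.007] drot [-2.322 -3.501  0.021] gap 0.695 F [ 1.3  0.5 -1.8] q [ 0.3   0.51 -0.01  1.72  0.    0.91 -1.86]
```

View pics/side7c.png

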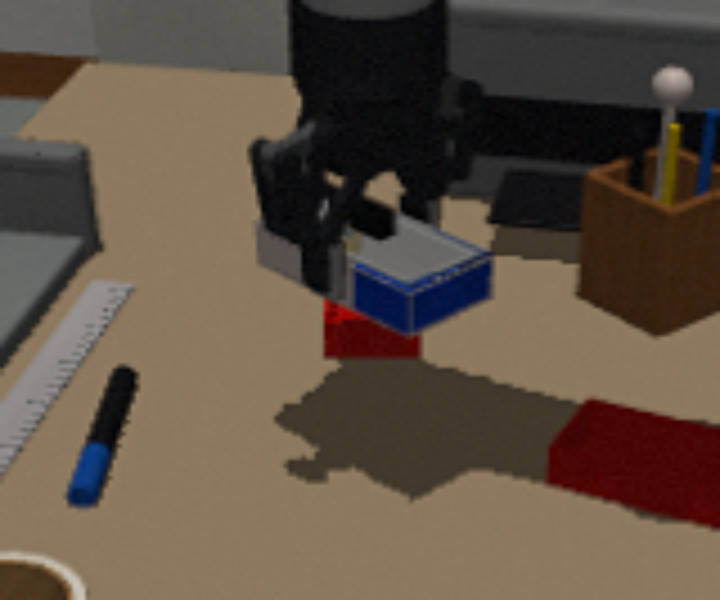

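{"fn": "jog_arm", "kwargs": {
  "motion": [
    {"xyz": [0,0,0],"delta_rot": [-0.15,-0.22,0]},
    {"xyz": [0,0,0],"delta_rot": [-0.29,-0.44,0]},
    {"xyz": [0,0,0],"delta_rot": [-0.29,-0.44,0]},
    {"xyz": [0,0,0],"delta_rot": [-0.29,-0.44,0]},
    {"xyz": [0,0,0],"delta_rot": [-0.29,-0.44,0]},
    {"xyz": [0,0,0],"delta_rot": [-0.29,-0.44,0]},
    {"xyz": [0,0,0],"delta_rot": [-0.29,-0.44,0]},
    {"xyz": [0,0,0],"delta_rot": [-0.29,-0.44,0]}
  ]
}}

```text
time: 9.55
tcp_pos: [0.5672, -0.2302, 0.1259]
tool_rot: [-0.379, -0.593, 0.71, 0.015]
wrist_force: [0.9, -0.2, -1.1]
finger_gap: 0.695
```

{"fn": "jog_arm", "kwargs": {
  "motion": [
    {"xyz": [0,0,0],"delta_rot": [-0.14,-0.2,0]},
    {"xyz": [0,0,0],"delta_rot": [0,0,0]},
    {"xyz": [0,0,0],"delta_rot": [0,0,0]},
    {"xyz": [0,0,0],"delta_rot": [0,0,0]},
    {"xyz": [0,0,0],"delta_rot": [0,0,0]}
  ]
}}

```text
time: 10.18
tcp_pos: [0.5731, -0.2311, 0.1373]
tool_rot: [-0.387, -0.588, 0.71, 0.007]
wrist_force: [1.0, 0.1, -1.8]
finger_gap: 0.69
```

Run:
```python
from tgt import *
delta([.567,-.2297,.1145],-.584,.63)
s=snap('side');t=snap('top')
a=cv2.resize(s['pixels'][80:200,180:340,::-1],None,fx=4.5,fy=4.5)
cv2.imwrite('pics/side8c.png',a)
cv2.imwrite('pics/top8c.png',cv2.resize(t['pixels'][130:250,280:440,::-1],None,fx=4.5,fy=4.5))
```

```text
t 10.18 tcp [ 0.5731 -0.2311  0.1373] dxyz [-0.122  0.029 -0.456] drot [-0.159 -0.352  0.059] gap 0.69 F [ 1.   0.1 -1.8] q [-0.23  0.32  0.47  2.25  0.79  0.12 -2.74]
```

View pics/side8c.png

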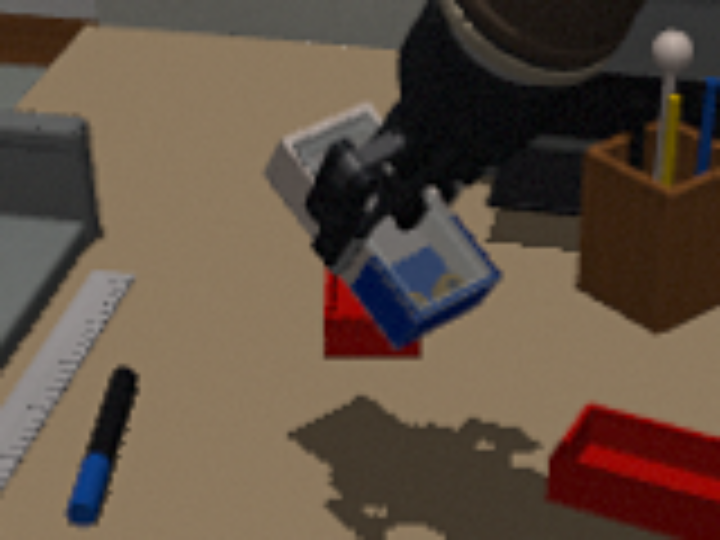

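View pics/top8c.png

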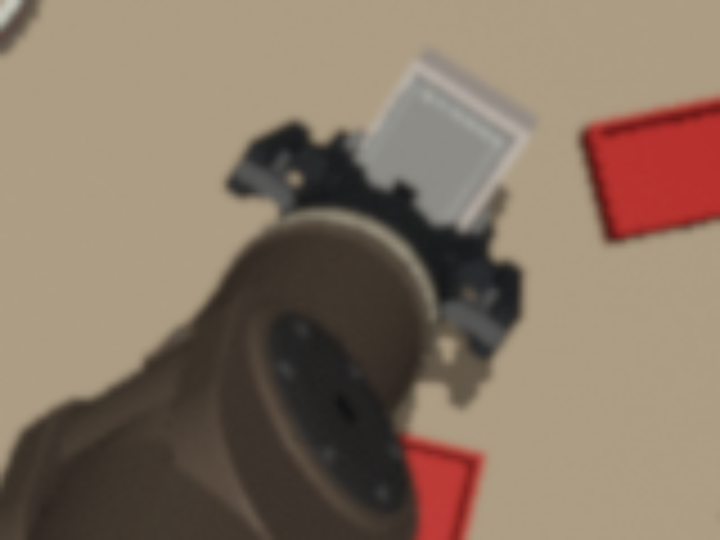

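Both brass caps show at the blue end, at (420,297) and (447,283) in the side crop, and the lid is on. The tilt stopped at about 0.57 rad on joint limits, which is enough. Now I level out.

Run:
```python
from tgt import *
delta([.567,-.2302,.1145],-.584,0)
```

```text
t 10.28 tcp [ 0.5732 -0.2311  0.1374] dxyz [-0.125  0.017 -0.459] drot [2.171 3.144 0.034] gap 0.693 F [-0.2  0.1 -0.8] q [-0.23  0.32  0.47  2.24  0.79  0.12 -2.74]
```

{"fn": "jog_arm", "kwargs": {
  "motion": [
    {"xyz": [0,0,0],"delta_rot": [0.14,0.2,0]},
    {"xyz": [0,0,0],"delta_rot": [0.27,0.39,0]},
    {"xyz": [0,0,0],"delta_rot": [0.27,0.39,0]},
    {"xyz": [0,0,0],"delta_rot": [0.27,0.39,0]},
    {"xyz": [0,0,0],"delta_rot": [0.27,0.39,0]},
    {"xyz": [0,0,0],"delta_rot": [0.27,0.39,0]},
    {"xyz": [0,0,0],"delta_rot": [0.27,0.39,0]},
    {"xyz": [0,0,0],"delta_rot": [0,0,0]}
  ]
}}

```text
time: 11.28
tcp_pos: [0.5741, -0.2324, 0.1371]
tool_rot: [-0.244, -0.662, 0.688, 0.167]
wrist_force: [0.3, -0.1, -2.3]
finger_gap: 0.695
```

Run:
```python
from tgt import *
delta([.567,-.2302,.1145],-.584,0)
```

```text
t 11.28 tcp [ 0.5741 -0.2324  0.1371] dxyz [-0.143  0.044 -0.452] drot [0.444 0.631 0.044] gap 0.695 F [ 0.3 -0.1 -2.3] q [ 0.42  0.45 -0.2   1.78  0.18  0.82 -2.03]
```

{"fn": "jog_arm", "kwargs": {
  "motion": [
    {"xyz": [-0.03,0.01,-0.1],"delta_rot": [0.22,0.32,0.02]},
    {"xyz": [-0.03,0.01,-0.1],"delta_rot": [0.22,0.31,0.02]},
    {"xyz": [-0.04,0.01,-0.15],"delta_rot": [0,0,0]},
    {"xyz": [-0.04,0.01,-0.1],"delta_rot": [0,0,0]},
    {"xyz": [0,0,0],"delta_rot": [0,0,0]}
  ]
}}

```text
time: 11.9
tcp_pos: [0.5656, -0.2287, 0.1144]
tool_rot: [-0.203, -0.677, 0.678, 0.203]
wrist_force: [-0.9, 0.2, -2.6]
finger_gap: 0.691
```

Run:
```python
from tgt import *
delta([.567,-.2302,-.0145],-.584,0)
s=snap('side')
a=cv2.resize(s['pixels'][80:200,180:340,::-1],None,fx=4.5,fy=4.5)
cv2.imwrite('pics/side9c.png',a)
```

```text
t 11.9 tcp [ 0.5656 -0.2287  0.1144] dxyz [ 0.029 -0.03  -2.579] drot [ 0.005 -0.006 -0.013] gap 0.691 F [-0.9  0.2 -2.6] q [ 0.45  0.52 -0.22  1.71  0.14  0.92 -1.98]
```

View pics/side9c.png

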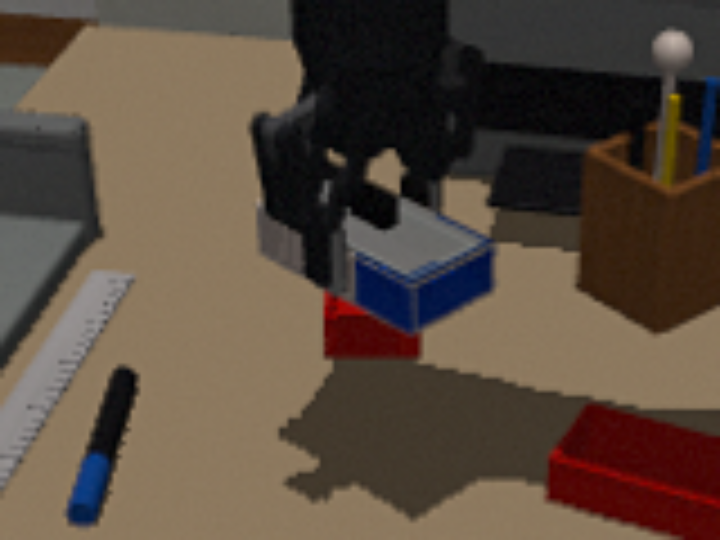

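Level again with the lid seated. I'm lowering it to the worktop.

{"fn": "jog_arm", "kwargs": {
  "motion": [
    {"xyz": [0,0,-0.2],"delta_rot": [0,0,0]},
    {"xyz": [0,0,-0.4],"delta_rot": [0,0,0]},
    {"xyz": [0,0,-0.5],"delta_rot": [0,0,0]},
    {"xyz": [0,0,-0.5],"delta_rot": [0,0,0]},
    {"xyz": [0,0,-0.4],"delta_rot": [0,0,0]},
    {"xyz": [0,0,-0.3],"delta_rot": [0,0,0]},
    {"xyz": [0,0,-0.1],"delta_rot": [0,0,0]},
    {"xyz": [0,0,0],"delta_rot": [0,0,0]}
  ]
}}

```text
time: 12.95
tcp_pos: [0.5666, -0.2293, -0.0051]
tool_rot: [-0.203, -0.677, 0.678, 0.203]
wrist_force: [0.2, -0.4, -2.3]
finger_gap: 0.69
```

{"fn": "jog_arm", "kwargs": {
  "motion": [
    {"xyz": [0,0,-0.06],"delta_rot": [0,0,0]},
    {"xyz": [0,0,-0.06],"delta_rot": [0,0,0]},
    {"xyz": [0,0,-0.05],"delta_rot": [0,0,0]},
    {"xyz": [0,0,0],"delta_rot": [0,0,0]}
  ]
}}

```text
time: 13.45
tcp_pos: [0.5663, -0.2292, -0.0138]
tool_rot: [-0.203, -0.677, 0.678, 0.203]
wrist_force: [0.3, 0.2, -0.6]
finger_gap: 0.691
```

{"fn": "jog_arm", "kwargs": {
  "motion": [
    {"xyz": [0,0,-0.02],"delta_rot": [0,0,0]},
    {"xyz": [0,0,-0.02],"delta_rot": [0,0,0]},
    {"xyz": [0,0,0],"delta_rot": [0,0,0]}
  ]
}}

```text
time: 13.82
tcp_pos: [0.5665, -0.2293, -0.0154]
tool_rot: [-0.203, -0.677, 0.678, 0.203]
wrist_force: [-1.5, -0.6, 2.8]
finger_gap: 0.689
```

Run:
```python
from tgt import *
delta([.567,-.2302,-.0155],-.584,0)
s=snap('side')
cv2.imwrite('pics/side10c.png',cv2.resize(s['pixels'][130:220,200:300,::-1],None,fx=6,fy=6))
```

```text
t 13.82 tcp [ 0.5665 -0.2293 -0.0154] dxyz [ 0.01  -0.019 -0.003] drot [ 0.004 -0.002 -0.01 ] gap 0.689 F [-1.5 -0.6  2.8] q [ 0.42  0.69 -0.18  1.8   0.19  0.67 -2.02]
```

View pics/side10c.png

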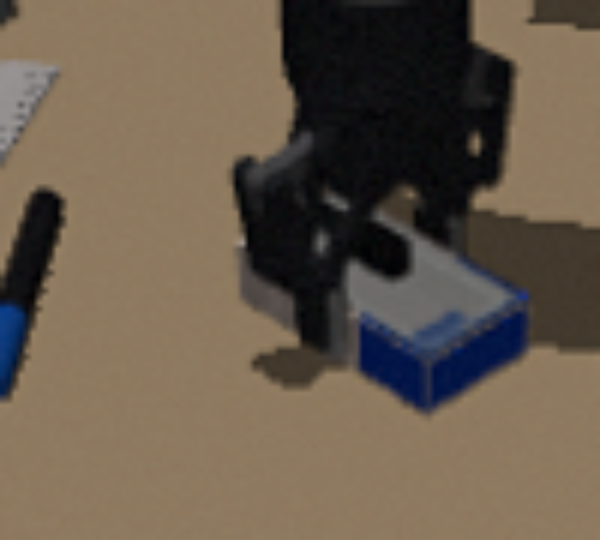

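{"fn": "jog_arm", "kwargs": {
  "motion": [
    {"xyz": [0,0,0],"delta_rot": [0,0,0]},
    {"xyz": [0,0,0],"delta_rot": [0,0,0]},
    {"xyz": [0,0,0],"delta_rot": [0,0,0]},
    {"xyz": [0,0,0.3],"delta_rot": [0,0,0]},
    {"xyz": [0,0,0.3],"delta_rot": [0,0,0]},
    {"xyz": [0,0,0.22],"delta_rot": [0,0,0]},
    {"xyz": [0,0,0],"delta_rot": [0,0,0]}
  ],
  "hand": 98,
  "newtons": 25
}}

```text
time: 14.75
tcp_pos: [0.5674, -0.2295, 0.0269]
tool_rot: [-0.204, -0.677, 0.678, 0.202]
wrist_force: [-0.4, -0.7, 0.6]
finger_gap: 0.98
```

Run:
```python
from tgt import *
delta([.567,-.2302,.026],-.584,0)
s=snap('side')
cv2.imwrite('pics/side11c.png',cv2.resize(s['pixels'][130:220,200:300,::-1],None,fx=6,fy=6))
t=snap('top')
cv2.imwrite('pics/top11c.png',cv2.resize(t['pixels'][130:250,280:440,::-1],None,fx=4.5,fy=4.5))
```

```text
t 14.75 tcp [ 0.5674 -0.2295  0.0269] dxyz [-0.007 -0.013 -0.018] drot [ 0.009  0.014 -0.009] gap 0.98 F [-0.4 -0.7  0.6] q [ 0.43  0.63 -0.2   1.78  0.17  0.75 -2.01]
```

View pics/side11c.png

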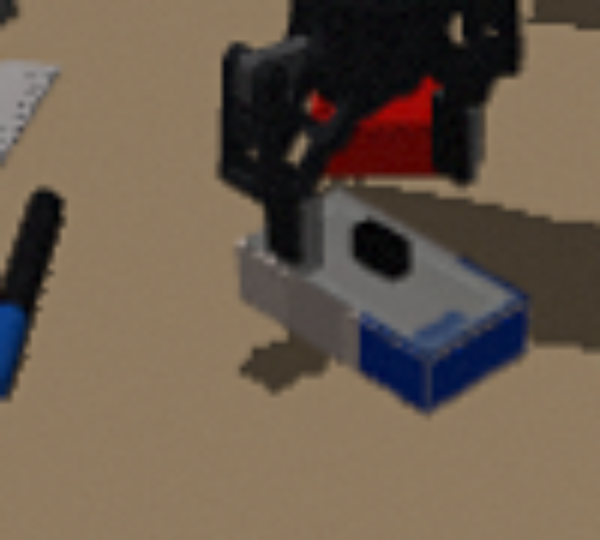

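{"fn": "jog_arm", "kwargs": {
  "motion": [
    {"xyz": [0,0,0],"delta_rot": [0,0,0]},
    {"xyz": [0,0,0],"delta_rot": [0,0,0]},
    {"xyz": [0,0,0],"delta_rot": [0,0,0]},
    {"xyz": [0,0,0],"delta_rot": [0,0,0]},
    {"xyz": [0,0,0],"delta_rot": [0,0,0]},
    {"xyz": [0,0,0],"delta_rot": [0,0,0]}
  ],
  "hand": 30,
  "newtons": 25
}}

```text
time: 15.6
tcp_pos: [0.5664, -0.2292, 0.0254]
tool_rot: [-0.203, -0.677, 0.678, 0.203]
wrist_force: [-0.1, -0.3, -0.1]
finger_gap: 0.303
```

Run:
```python
from tgt import *
delta([.567,-.2302,.026],-.584,0)
s=snap('side')
cv2.imwrite('pics/side12c.png',cv2.resize(s['pixels'][140:210,220:300,::-1],None,fx=9,fy=8))
```

```text
t 15.6 tcp [ 0.5664 -0.2292  0.0254] dxyz [ 0.012 -0.02   0.012] drot [ 0.003 -0.003 -0.01 ] gap 0.303 F [-0.1 -0.3 -0.1] q [ 0.43  0.63 -0.2   1.78  0.17  0.75 -2.01]
```

View pics/side12c.png

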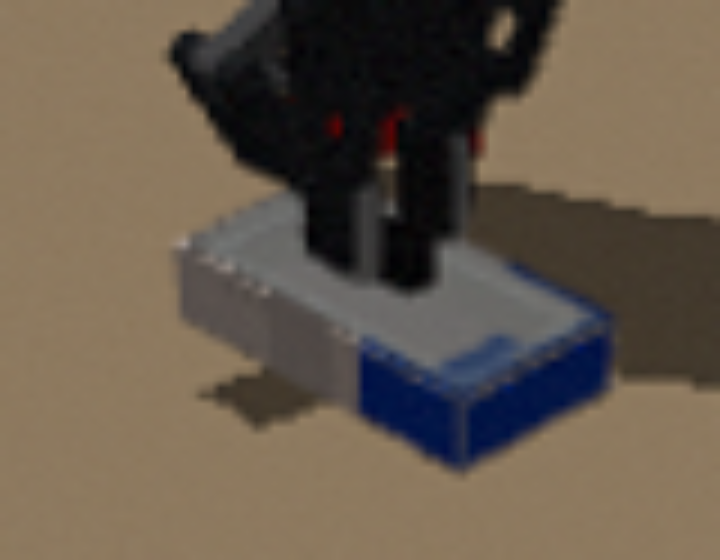

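Tips are about 38 mm high on both sides of the block and clear of the plate at 33 mm. Closing on the block.

{"fn": "jog_arm", "kwargs": {
  "motion": [
    {"xyz": [0,0,0],"delta_rot": [0,0,0]},
    {"xyz": [0,0,0],"delta_rot": [0,0,0]},
    {"xyz": [0,0,0],"delta_rot": [0,0,0]},
    {"xyz": [0,0,0],"delta_rot": [0,0,0]}
  ],
  "hand": 2,
  "newtons": 25
}}

```text
time: 16.15
tcp_pos: [0.5665, -0.2291, 0.0255]
tool_rot: [-0.203, -0.677, 0.677, 0.203]
wrist_force: [-0.9, 1.3, 2.1]
finger_gap: 0.131
```

{"fn": "jog_arm", "kwargs": {
  "motion": [
    {"xyz": [0,0,0.06],"delta_rot": [0,0,0]},
    {"xyz": [0,0,0.1],"delta_rot": [0,0,0]},
    {"xyz": [0,0,0.1],"delta_rot": [0,0,0]},
    {"xyz": [0,0,0.2],"delta_rot": [0,0,0]},
    {"xyz": [0,0,0.3],"delta_rot": [0,0,0]},
    {"xyz": [0,0,0.3],"delta_rot": [0,0,0]},
    {"xyz": [0,0,0.2],"delta_rot": [0,0,0]},
    {"xyz": [0,0,0],"delta_rot": [0,0,0]}
  ]
}}

```text
time: 17.15
tcp_pos: [0.5671, -0.2294, 0.0895]
tool_rot: [-0.204, -0.677, 0.678, 0.202]
wrist_force: [0.4, 0.1, -0.2]
finger_gap: 0.133
```

Run:
```python
from tgt import *
delta([.52,0,.08],-.584,0)
s=snap('side')
cv2.imwrite('pics/side13c.png',cv2.resize(s['pixels'][100:220,200:360,::-1],None,fx=4.5,fy=4.5))
t=snap('top')
cv2.imwrite('pics/top13.png',cv2.resize(t['pixels'][120:300,130:400,::-1],None,fx=2.9,fy=2.9))
```

```text
t 17.15 tcp [ 0.5671 -0.2294  0.0895] dxyz [-0.942  4.589 -0.191] drot [ 0.007  0.01  -0.01 ] gap 0.133 F [ 0.4  0.1 -0.2] q [ 0.44  0.55 -0.21  1.73  0.15  0.87 -1.99]
```

View pics/side13c.png

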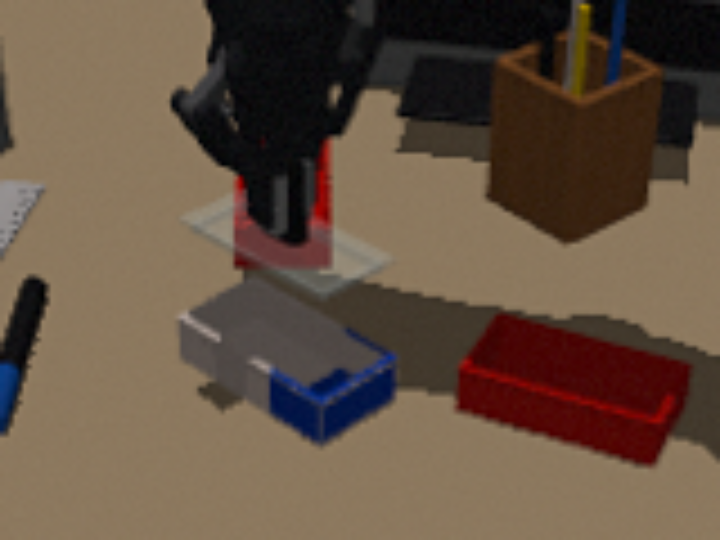

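View pics/top13.png

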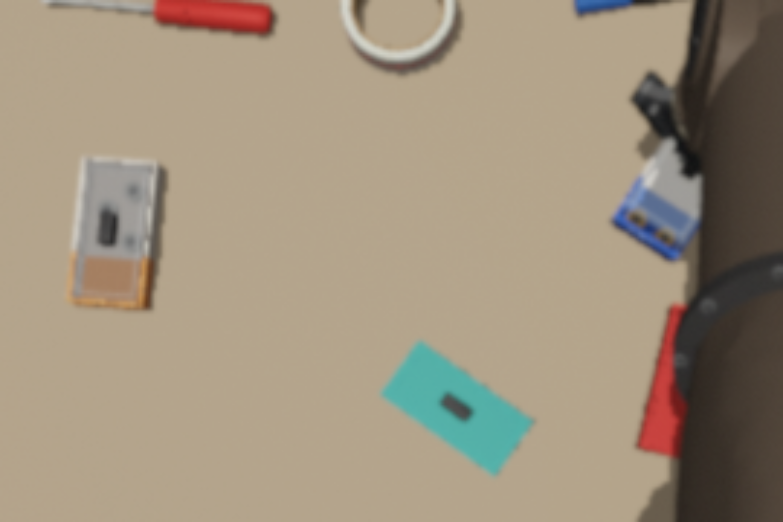

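The lid is up and level, and both caps lie in the blue end (top crop, near (637,217) and (668,236)). I'm carrying the lid to the clear middle.

{"fn": "jog_arm", "kwargs": {
  "motion": [
    {"xyz": [-0.05,0.3,0],"delta_rot": [0,0,0]},
    {"xyz": [-0.12,0.65,0],"delta_rot": [0,0,0]},
    {"xyz": [-0.15,0.8,0],"delta_rot": [0,0,0]},
    {"xyz": [-0.15,0.8,0],"delta_rot": [0,0,0]},
    {"xyz": [-0.15,0.8,0],"delta_rot": [0,0,0]},
    {"xyz": [-0.12,0.7,0],"delta_rot": [0,0,0]},
    {"xyz": [-0.1,0.54,0],"delta_rot": [0,0,0]},
    {"xyz": [0,0,0],"delta_rot": [0,0,0]}
  ]
}}

```text
time: 18.25
tcp_pos: [0.5233, 0.0041, 0.0881]
tool_rot: [0.201, 0.678, -0.678, -0.202]
wrist_force: [-0.1, -0.7, -0.1]
finger_gap: 0.136
```

{"fn": "jog_arm", "kwargs": {
  "motion": [
    {"xyz": [0,0,-0.3],"delta_rot": [0,0,0]},
    {"xyz": [0,0,-0.4],"delta_rot": [0,0,0]},
    {"xyz": [0,0,-0.4],"delta_rot": [0,0,0]},
    {"xyz": [0,0,-0.3],"delta_rot": [0,0,0]},
    {"xyz": [0,0,-0.1],"delta_rot": [0,0,0]},
    {"xyz": [0,0,0],"delta_rot": [0,0,0]}
  ]
}}

```text
time: 19.0
tcp_pos: [0.5243, 0.0, 0.0131]
tool_rot: [-0.203, -0.677, 0.678, 0.203]
wrist_force: [-0.2, -0.4, 0.2]
finger_gap: 0.132
```

Run:
```python
from tgt import *
delta([.525,0,.0025],-.584,0)
s=snap('side')
cv2.imwrite('pics/side14c.png',cv2.resize(s['pixels'][130:280,160:360,::-1],None,fx=4,fy=4))
```

```text
t 19.0 tcp [0.5243 0.     0.0131] dxyz [ 0.014 -0.001 -0.212] drot [ 0.004 -0.007 -0.008] gap 0.132 F [-0.2 -0.4  0.2] q [ 0.06  0.55 -0.22  2.    0.2   0.61 -2.45]
```

View pics/side14c.png

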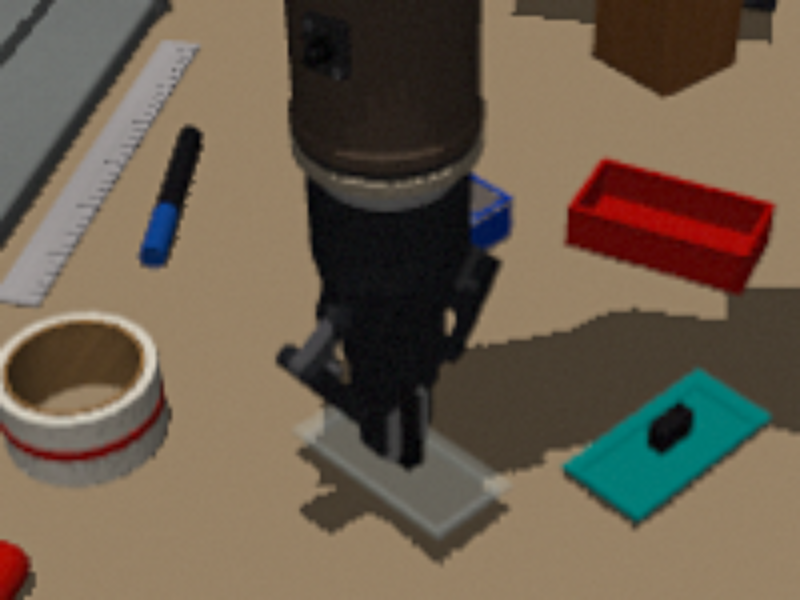

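The lid is level and about 1 cm above the clear worktop. I'm lowering to contact.

{"fn": "jog_arm", "kwargs": {
  "motion": [
    {"xyz": [0,0,-0.08],"delta_rot": [0,0,0]},
    {"xyz": [0,0,-0.06],"delta_rot": [0,0,0]},
    {"xyz": [0,0,-0.04],"delta_rot": [0,0,0]},
    {"xyz": [0,0,-0.03],"delta_rot": [0,0,0]},
    {"xyz": [0,0,0],"delta_rot": [0,0,0]}
  ]
}}

```text
time: 19.68
tcp_pos: [0.5246, 0.0006, 0.003]
tool_rot: [-0.203, -0.677, 0.677, 0.203]
wrist_force: [-0.1, 0.9, 1.7]
finger_gap: 0.136
```

{"fn": "jog_arm", "kwargs": {
  "motion": [
    {"xyz": [0,0,-0.02],"delta_rot": [0,0,0]},
    {"xyz": [0,0,0],"delta_rot": [0,0,0]}
  ]
}}

```text
time: 19.92
tcp_pos: [0.5246, 0.0008, 0.0021]
tool_rot: [0.203, 0.677, -0.677, -0.203]
wrist_force: [-1.6, 2.1, 3.3]
finger_gap: 0.131
```

{"fn": "jog_arm", "kwargs": {
  "motion": [
    {"xyz": [0,0,0],"delta_rot": [0,0,0]},
    {"xyz": [0,0,0],"delta_rot": [0,0,0]},
    {"xyz": [0,0,0],"delta_rot": [0,0,0]},
    {"xyz": [0,0,0],"delta_rot": [0,0,0]},
    {"xyz": [0,0,0.3],"delta_rot": [0,0,0]},
    {"xyz": [0,0,0.6],"delta_rot": [0,0,0]},
    {"xyz": [0,0,0.8],"delta_rot": [0,0,0]},
    {"xyz": [0,0,0.8],"delta_rot": [0,0,0]}
  ],
  "hand": 50
}}

```text
time: 20.92
tcp_pos: [0.5243, 0.0004, 0.1291]
tool_rot: [-0.203, -0.677, 0.677, 0.203]
wrist_force: [1.0, 0.3, 0.0]
finger_gap: 0.502
```

{"fn": "jog_arm", "kwargs": {
  "motion": [
    {"xyz": [-0.5,0,0.5],"delta_rot": [0,0,0]},
    {"xyz": [-0.7,0,0.3],"delta_rot": [0,0,0]},
    {"xyz": [-0.7,0,0],"delta_rot": [0,0,0]},
    {"xyz": [-0.3,0,0],"delta_rot": [0,0,0]},
    {"xyz": [0,0,0],"delta_rot": [0,0,0]},
    {"xyz": [0,0,0],"delta_rot": [0,0,0]}
  ]
}}

```text
time: 21.68
tcp_pos: [0.4158, 0.0003, 0.1672]
tool_rot: [0.203, 0.677, -0.677, -0.203]
wrist_force: [-0.4, 0.9, -0.2]
finger_gap: 0.498
```

Run:
```python
from tgt import *
delta([.525,0,.0025],-.584,0)
s=snap('side')
cv2.imwrite('pics/side15c.png',cv2.resize(s['pixels'][130:280,160:360,::-1],None,fx=4,fy=4))
for n in('side',):
  for d in cams.look_for(n,'lid')+cams.look_for(n,'cap_a'): print(np.round(d['position'],3),round(d['confidence'],2))
t=snap('top')
cv2.imwrite('pics/top15.png',cv2.resize(t['pixels'][130:290,250:410,::-1],None,fx=3.7,fy=3.7))
```

```text
t 21.68 tcp [4.158e-01 3.000e-04 1.672e-01] dxyz [ 2.185 -0.007 -3.294] drot [ 0.001  0.005 -0.009] gap 0.498 F [-0.4  0.9 -0.2] q [ 0.14  0.17 -0.3   2.1   0.07  0.88 -2.36]
[ 0.389 -0.041  0.011] 0.93
[0.519 0.006 0.006] 0.89
```

View pics/side15c.png

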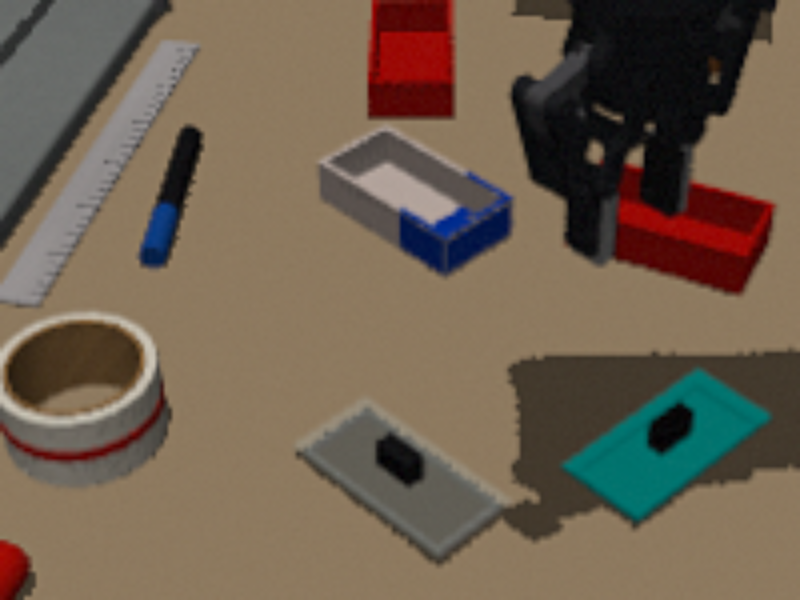

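View pics/top15.png

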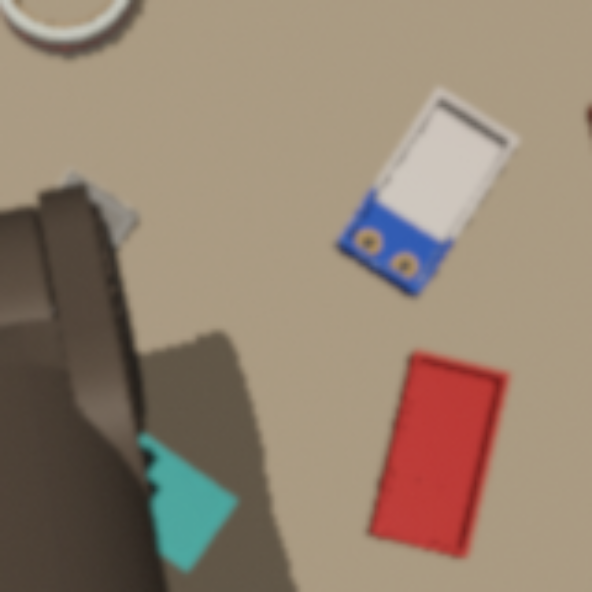

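The side view shows the lid flat with its grip up at (400,480). The top view shows both caps within the blue floor of the upright dish, at (369,242) and (405,265). The arm is clear, so I'm handing in.

```bash
python3 -c "
from rig import ticket; print(ticket.finish_job())"
```

```text
the job is handed in; nothing more can be done
None
```

I finished the job and handed it in at about 22 s of the 59 s allowed. The interface reports no verdict.

**What I did:** I gripped the blue-ended dish across its width, lifted it and tipped it blue end down until both caps slid. I then levelled it, set it back where it had stood, and lifted the lid off by its grip. The lid went down at about (0.52, 0.00), between the two dishes.

**Last checks:**
- **Dish and caps:** the dish stands upright on the worktop, and the top view shows both brass caps inside the blue third of its floor.
- **Lid:** it looks flat and grip up in the side view. The detector placed a lid at (0.519, 0.006, 0.006).
- **Robot:** the open gripper is well clear of everything.

**What disagreed or went wrong:**
- **Fingertip height:** the fingertips stood about 30 mm higher than the stated TCP geometry implied. My first close passed just above the lid with no force felt. I corrected the height from the images and the second grasp held.
- **Tilt:** it stopped at about 0.57 rad (33°) instead of the 0.63 rad I wanted, because joints 6 and 7 reached their range limits. That was still enough for both caps to slide.
- **Cap check:** a detector search for the caps in the last side picture found none, so the cap check rests on the top view alone.

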